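Load a sample tile past the pawl of a polishing jig

TASK

Load the red granite sample tile into the polishing jig: lay it flat on the open end of the jig's bed, then slide it along the channel, past the sprung brass pawl and against the sprung bumper, until the pawl clicks out behind it, and let go so that it stays trapped between pawl and bumper. The stop unit with pawl and bumper is clamped at a different place every time, so go by feel: push gently and never drive the bumper to the end of its travel. Leave the grey tile, the felt wheel and the wood block where they lie.

Things in the scene. Friction and masses are not known exactly. Their poses are not given: they have to be found in the camera images.
- red_tile_center (a point): Centre of the red speckled granite sample tile, loose, 56 x 56 x 10 mm, 0.1 kg, lying flat on the table near one of the two tile places on the left (the grey tile lies at the other). Its x and y axes run parallel to the tile's edges, z is up.
- grey_tile_center (a point): Centre of the grey granite sample tile, 56 x 56 x 10 mm, loose; leave it alone.
- jig: Fixed jig: an aluminium bed 300 mm long (x), 124 wide (y), top face 8 mm above the table. Origin: centre of its underside. +x is the push direction, to the robot's right more or less. x -150 to -92 mm: clear flat apron. x -90 to -60: flared cheeks, 83 narrowing to 59 mm. x -60 to +90: channel 59 mm wide between a rail 12 mm high (-y side) and a low one 4.5 mm high (+y side).
- apron (a point): Point on the top face of the jig's bed, on the channel's centre line, 118 mm before the jig's middle (x = -118 mm): the clear place to lay the tile down. Axes as the jig's. To slide the tile, push on the middle of its rear edge: from y = -20 to +18 mm the channel is open from above for fingers all along.
- channel_mid (a point): Point on the bed's top face at the jig's middle, on the channel's centre line. A blue stop unit, up to 26 mm high, carries pawl and bumper and is clamped anywhere in a range of 36 mm along x, not measured: on average the free bumper's face is 75 mm beyond this point and a latched tile's centre 50.5 mm; true values are up to 18 mm either side.
- pawl (a joint): Angle of the pawl, a brass strip 45 mm long, 5 to 13 mm over the bed, slanting into the channel from the +y side in to y = 20 mm, nose to +x. 0 rad = sprung fully out; about 0.15 when a tile holds it aside; 0.5 at most. The tile's front corner pushes it aside (2 to 10 N), it drags on its side (1 to 5 N), then snaps to 0 behind the rear edge and blocks return.
- bumper (a joint): How far the bumper (rubber-faced plate across the channel's end, 54 mm wide, 13 high) is pushed back, m: 0 free, 0.0155 end of travel. Resists 3 N at first, plus 1.2 N per mm. The pawl clicks behind the tile at 4 to 5 mm; a push of 15 to 17 N on the tile is sure to have clicked, over 20 N is too much. Once let go the tile is pressed back on the pawl, bumper at 3 to 4 mm.
- felt_wheel: Cream felt polishing wheel, 60 mm across, 25 mm high, loose, at the back left; origin at the centre of its underside. Leave it.
- wood_block: Packing block of wood, 42 x 60 x 30 mm, loose, at the right end; origin at the centre of its underside. Leave it.

How it is judged:
By the outcome, as a careful person would: the job done as asked, in the order asked, and still so for the second after the job is handed in, with the robot touching nothing.
It also fails if it takes over 54 s, if anything falls off the work surface, if the arm or the gripper's body presses on something with over 40 N, if the wrist force passes 120 N, or if a joint passes its speed limit or range.

ROBOT

A 6-joint arm with a two-finger parallel gripper is mounted at the origin on the work surface; the furniture and walls round the work are solid. World frame = base frame: x ahead of the robot, y to its left, z up, the work surface at z = 0. Lengths are in m, angles in rad, forces in N, time in s.
With the tool pointing down it reaches from about 0.375 to 0.9 m from the base axis. Payload 3.1 kg.
Tool frame: the origin (TCP) lies on the centre line of the jaws, within the pads' length; the fingertips stand 19 mm ahead of it and the grasp point (between the pads) is the TCP; z points along the fingers, y is the direction in which the jaws open and shut (so a half turn about z gives the same grasp; the last joint's range is limited). The gripper opens to 85 mm and grips with 20 to 120 N. Pads are 22 mm wide; open, the fingers measure 114 mm over their backs; the gripper's body (76 mm by 85 mm) begins 54 mm behind the grasp point. The pads swing forward as they close: fully open they stand 13 mm farther back than shut.
Start: joints at [0.944, 0.527, 1.433, -0, 1.181, -0.178], TCP at [0.271, 0.563, 0.25] pointing down, gripper open.
Joint ranges: [-3.08, 3.08], [-0.75, 2.2], [0.22, 2.44], [-1.43, 4.57], [0, 2.65], [-2.85, 2.85]. Speed limits (rad/s): [2.79, 2.79, 3.14, 3.14, 3.14, 3.14].

INTERFACE

Orientations are given as a unit quaternion [x, y, z, w].
In Python, from station import manip, imaging, workorder gives the robot as it stands.
- The arm moves only by the shell command python3 -m creep 'ROWS' [FORCE]. ROWS is a JSON object of lists of equal length, an entry for each row: "claw": the finger opening in cm, from 0 to 8.54; "dp": the shift along the tool's x, y, z in cm, a list of three; "roll": the turn about the tool's z in rad. In form: {"claw": [claw, ...], "dp": [[dx, dy, dz], ...], "roll": [roll, ...]}. A call has 1 to 12 rows; each row is the pose to reach, as a shift and turn from the pose commanded when the call began, along the tool's axes at that moment; what a row does not reach only later rows make up. A row lasts 1/10 s, in which the tool goes at most 50 mm and 8.59 degrees, less where a joint would pass 70% of its speed; a pose out of reach is approached as far as the arm can. A call with a gripper value outside its range is refused whole. The fingers move at their own pace and stop on an object; FORCE is the grip in N (left out, the last holds). Time passes only in rows, so rows that repeat a pose let the fingers close. It gives the time, the measured TCP pose, the force and the opening at its end, in the units of the state.
- manip.sense(): the state, without advancing time (a new reading comes with each control period).
- imaging.snapshot(name): name is "scene" or "top" or "wrist"; returns a dict with "image" (480x640x3 uint8, red, green, blue), "z_map" (480x640 float32, m along the optical axis (not along the pixel's ray), 0 where there is no reading), "vfov" (degrees; the focal length in pixels is half the picture's height over the tangent of half this angle, whatever the lens; pixels are square), "cx", "cy" (the principal point, pixels), "dist" ([k1, k2, p1, p2, k3] as OpenCV has them; the pictures are not rectified), "R" (3x3) and "t" (3): a world point X has camera coordinates R X + t. Camera axes: x right, y down, z forward; pixel columns grow to the right and rows downward; lengths in m; the calibration is good to about 2 mm. A picture is of the moment at which its call begins.
- workorder.sign_off(): hands the job in, once; it reports no verdict.
The state is a dict: "t": time; "q": joint angles; "qd": joint speeds; "tau": joint torques, N m; "tcp_pos": TCP position; "tool_rot": TCP orientation; "force": force on the tool from outside, world axes, zero at the start; "ft_torque": the same for the moment, N m; "finger_gap": opening from 0.0 (shut) to 1.0 (fully open).
Only numpy, scipy, OpenCV 4.12 (cv2) and the standard library are available. Lean on these libraries where they do the work, as an engineer would, in place of code of your own. Each camera call takes 0.05 s, during which the arm holds its last target.

## Working session

There is one attempt and no reset: what is moved stays moved. The work goes in short steps, Python scripts to look and compute and a shell command to move; the robot and the scene stay as the last step left them, time stands still between calls to the robot, and variables do not carry over. Pictures are saved under pics/ and viewed, and the job is handed in when it is done.

```bash
ls; mkdir -p pics; cat > h.py <<'E'
import numpy as np, cv2
from station import manip, imaging, workorder
def snap(n,f):
    s=imaging.snapshot(n); cv2.imwrite('pics/'+f,s['image'][:,:,::-1]); np.savez('pics/'+f[:-4]+'.npz',**s); return s
def K(s):
    f=240/np.tan(np.radians(float(s['vfov']))/2); return np.array([[f,0,float(s['cx'])],[0,f,float(s['cy'])],[0,0,1]])
def ray(s,uv,z):
    uv=np.array(uv,float).reshape(-1,1,2)
    n=cv2.undistortPoints(uv,K(s),np.array(s['dist'],float)).reshape(-1,2)
    R=np.array(s['R']);t=np.array(s['t'])
    d=np.c_[n,np.ones(len(n))]@R; c=-R.T@t
    return c+d*((z-c[2])/d[:,2])[:,None]
def proj(s,X):
    return cv2.projectPoints(np.array(X,float).reshape(-1,3),cv2.Rodrigues(np.array(s['R'],float))[0],np.array(s['t'],float),K(s),np.array(s['dist'],float))[0].reshape(-1,2)
E
python3 - <<'E'
from h import *
print(manip.sense())
for n in ['scene','top','wrist']: s=snap(n,n+'0.png'); print(n,s['vfov'],s['dist'],-np.array(s['R']).T@s['t'])
E
```

```text
pics
{'t': 0.0, 'q': array([ 9.43471452e-01,  5.28482995e-01,  1.43392957e+00,  4.53607155e-07,
        1.18138409e+00, -1.78507690e-01]), 'qd': array([ 0.00032742, -0.00135223, -0.00059639,  0.00074708, -0.00048819,
       -0.00060197]), 'tau': array([-8.35554056e-04, -4.42347729e+01, -1.78027922e+01, -2.07007115e-04,
        8.36611114e-03,  1.46615230e-05]), 'tcp_pos': array([0.27075621, 0.56254713, 0.24931456]), 'tool_rot': array([ 2.22529772e-01,  9.74925272e-01, -1.01367240e-03, -4.32290694e-04]), 'force': array([ 0.16991405, -0.30343501, -0.29700158]), 'ft_torque': array([-0.00917744, -0.03033428, -0.00140959]), 'finger_gap': 1.0011554405212035}
scene 43.73462963386825 [-0.06592489  0.          0.          0.          0.        ] [-0.39243917 -0.65391543  0.75465648]
top 53.02984331702763 [-0.03953975  0.          0.          0.          0.        ] [ 0.34952844 -0.06329263  1.15859695]
wrist 60.35249501004474 [0.02874424 0.         0.         0.         0.        ] [0.20089619 0.59694879 0.3732823 ]
```

View pics/scene0.png

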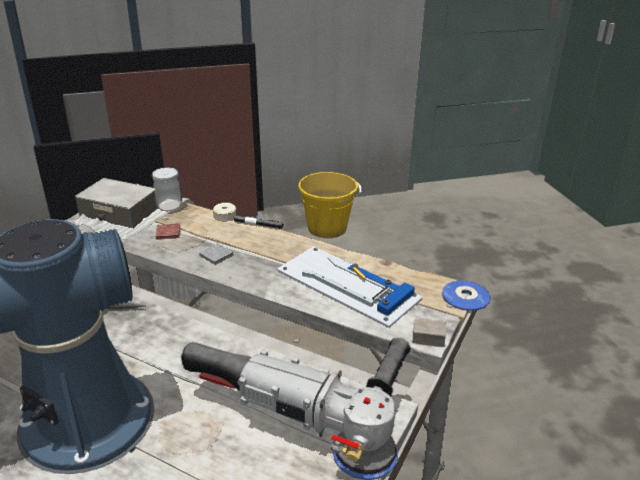

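View pics/top0.png

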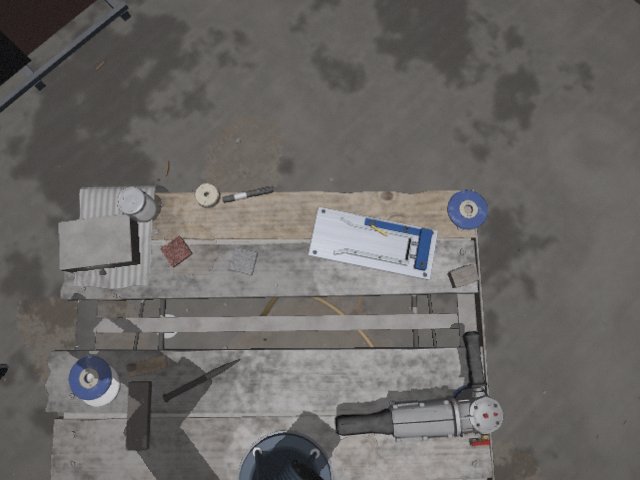

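View pics/wrist0.png

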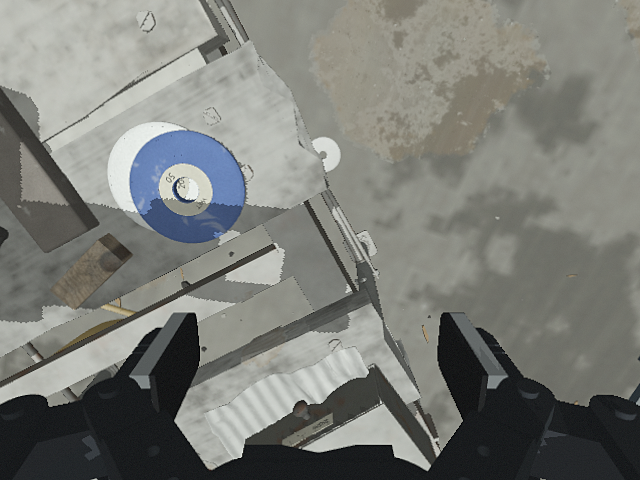

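```bash
python3 - <<'E'
from h import *
for n in ['scene','top','wrist']:
    s=dict(np.load(f'pics/{n}0.npz')); print(n,np.round(s['R'],3).tolist(),s['t'],s['cx'],s['cy'])
    print(proj(s,[[.27,.56,.25],[0,0,0],[.6,.2,0],[.6,-.2,0]]))
    z=s['z_map'];print((z==0).mean(),z[z>0].min())
s=dict(np.load('pics/top0.npz'))
print(ray(s,[[176,251],[240,261],[322,208],[438,236],[428,277],[309,257]],0.008))
t=cv2.resize(s['image'][180:300,130:490],None,fx=2.2,fy=2.2,interpolation=cv2.INTER_CUBIC)[:,:,::-1];cv2.imwrite('pics/topcrop.png',t)
E
```

```text
scene [[0.507, -0.862, 0.004], [-0.456, -0.272, -0.847], [0.731, 0.428, -0.531]] [-0.36699503  0.28278327  0.96771306] 309.4491625793456 245.3326103312804
[[-17.56338671 151.37593114]
 [ 86.08927051 417.4396858 ]
 [215.47625049 227.26424313]
 [359.13355543 274.12060479]]
0.003974609375 0.7341942
top [[0.024, -1.0, -0.001], [-0.983, -0.024, -0.184], [0.184, 0.006, -0.983]] [-0.07013339  0.55548036  1.07473059] 316.02395526013686 235.90520234648497
[[-16.53444255 359.01666181]
 [284.96896392 481.87132417]
 [212.60529326 220.20980596]
 [374.62797543 223.98368618]]
0.004264322916666666 0.7754238
wrist [[0.434, 0.901, -0.002], [0.857, -0.412, 0.308], [0.276, -0.136, -0.951]] [-0.62410424 -0.04094699  0.38061009] 318.1298292518315 235.4557626788941
[[ 309.35328535  342.39327729]
 [-411.21736656  187.60386719]
 [ 169.36685536  552.52600947]
 [ -94.01012568  656.83346796]]
0.004248046875 0.070238285
[[ 0.51974292  0.28257806  0.008     ]
 [ 0.49918732  0.12543696  0.008     ]
 [ 0.6353685  -0.06948047  0.008     ]
 [ 0.57206933 -0.35386711  0.008     ]
 [ 0.47129308 -0.32758545  0.008     ]
 [ 0.51297687 -0.04077652  0.008     ]]
```

View pics/topcrop.png

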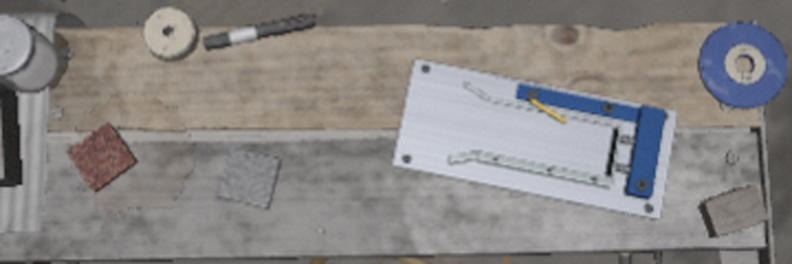

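```bash
cat > meas.py <<'E'
from h import *
def rect(s,mask,z,se=3):
    m=cv2.morphologyEx(mask.astype(np.uint8),cv2.MORPH_CLOSE,np.ones((se,se)))
    m=cv2.morphologyEx(m,cv2.MORPH_OPEN,np.ones((3,3)))
    c=max(cv2.findContours(m,0,cv2.CHAIN_APPROX_NONE)[0],key=cv2.contourArea).reshape(-1,2)
    P=ray(s,c,z)[:,:2]
    r=cv2.minAreaRect((P*1000).astype(np.float32)); 
    return r,cv2.boxPoints(r),c
E
python3 - <<'E'
from meas import *
s=dict(np.load('pics/top0.npz'));im=s['image'];hsv=cv2.cvtColor(im,cv2.COLOR_RGB2HSV)
w=np.zeros((480,640),bool);w[195:290,300:445]=1
bed=w&(hsv[...,2]>165)&(hsv[...,0]>95)|(w&(hsv[...,0]>100)&(hsv[...,0]<120)&(hsv[...,1]>120))
r,b,c=rect(s,bed,.008,9);print('bed',r,b.tolist())
o=im.copy();cv2.drawContours(o,[c.reshape(-1,1,2)],-1,(0,255,0),1)
w[:]=0;w[225:280,150:205]=1
red=w&((hsv[...,0]<12)|(hsv[...,0]>170))&(hsv[...,1]>90)
r,b,c=rect(s,red,.01,5);print('red',r,b.tolist());cv2.drawContours(o,[c.reshape(-1,1,2)],-1,(0,255,0),1)
cv2.imwrite('pics/top_m.png',cv2.resize(o[180:300,130:490],None,fx=2.2,fy=2.2)[:,:,::-1])
E
```

```text
bed ((527.6082153320312, -204.6639404296875), (325.8576354980469, 168.0135040283203), 79.76302337646484) [[415.9830627441406, -350.0694580078125], [581.3219604492188, -379.92877197265625], [639.2333984375, -59.2584228515625], [473.89447021484375, -29.39910888671875]]Traceback (most recent call last):
  File "<stdin>", line 9, in <module>
  File "meas.py", line 5, in rect
    c=max(cv2.findContours(m,0,cv2.CHAIN_APPROX_NONE)[0],key=cv2.contourArea).reshape(-1,2)
      ~~~^^^^^^^^^^^^^^^^^^^^^^^^^^^^^^^^^^^^^^^^^^^^^^^^^^^^^^^^^^^^^^^^^^^^
ValueError: max() iterable argument is empty
```

```bash
python3 - <<'E'
from meas import *
s=dict(np.load('pics/top0.npz'));im=s['image'];hsv=cv2.cvtColor(im,cv2.COLOR_RGB2HSV)
print(hsv[251,176],hsv[245,180],hsv[245,330],hsv[285,330],hsv[220,300])
p=np.array([[416,59],[675,110],[659,217],[393,165]])/2.2+[130,180]
P=ray(s,p,.008)[:,:2]*1000;print(P);print([np.linalg.norm(P[i]-P[(i+1)%4]) for i in range(4)])
m=((hsv[...,0]<12)|(hsv[...,0]>168))&(hsv[...,1]>70);m[:225]=0;m[280:]=0;m[:,:155]=0;m[:,200:]=0
print(m.sum())
r,b,c=rect(s,m,.01,5);print('red',r,b.tolist())
E
```

```text
[  5  62 123] [  3  84 116] [110  18 212] [ 15   3 158] [ 16  44 133]
[[ 638.18992527  -62.25557008]
 [ 586.93380973 -351.30433764]
 [ 467.44100436 -331.23913333]
 [ 517.83033921  -39.76727904]]
[np.float64(293.5581363285839), np.float64(121.16576645112947), np.float64(295.7954139481247), np.float64(122.4424484839972)]
356
red ((519.7236938476562, 282.67852783203125), (55.96171569824219, 54.42647933959961), 38.003231048583984) [[480.92010498046875, 286.8939514160156], [514.4308471679688, 244.0071563720703], [558.5272827148438, 278.4631042480469], [525.0165405273438, 321.34991455078125]]
```

```bash
python3 - <<'E'
from h import *
s=dict(np.load('pics/top0.npz'));R=s['R'];t=s['t']
def pt(u,v):
    z=float(np.median(s['z_map'][v-1:v+2,u-1:u+2])); n=cv2.undistortPoints(np.array([[[u,v]]],float),K(s),s['dist']).ravel()
    return np.round(R.T@(np.array([n[0],n[1],1])*z-t),3)
for p in [(100,240),(130,230),(130,260),(133,203),(145,205),(150,240),(176,251),(206,195),(240,261),(320,245),(425,250),(400,225),(340,230),(375,320)]: print(p,pt(*p))
E
```

```text
(100, 240) [0.534 0.449 0.059]
(130, 230) [0.559 0.38  0.06 ]
(130, 260) [0.488 0.373 0.059]
(133, 203) [0.614 0.362 0.101]
(145, 205) [0.615 0.341 0.082]
(150, 240) [0.546 0.349 0.006]
(176, 251) [0.52  0.282 0.009]
(206, 195) [0.662 0.219 0.009]
(240, 261) [0.499 0.125 0.008]
(320, 245) [ 0.543 -0.067  0.008]
(425, 250) [ 0.533 -0.317  0.028]
(400, 225) [ 0.596 -0.26   0.012]
(340, 230) [ 0.582 -0.115  0.006]
(375, 320) [ 0.368 -0.208 -0.054]
```

```bash
python3 -m creep '{"claw":[8.5,8.5,8.5,8.5,8.5,8.5,8.5,8.5,8.5,8.5,7,7],"dp":[[-4,-1.7,0],[-8,-3.4,0],[-12,-5,0],[-16,-6.7,0],[-20,-8.4,0],[-24,-10,0],[-28,-11.7,0],[-31,-13,0],[-34.6,-14.4,0],[-34.6,-14.4,0],[-34.6,-14.4,0],[-34.6,-14.4,0]],"roll":[0.05,0.1,0.15,0.2,0.25,0.3,0.35,0.4,0.459,0.459,0.459,0.459]}' 30
python3 -c "
from h import *
s=snap('wrist','wrist1.png')"
```

```text
t: 1.35
tcp_pos: [0.5195, 0.2837, 0.25]
tool_rot: [0.438, 0.899, -0.0, -0.001]
force: [-0.3, 0.2, 0.1]
finger_gap: 0.815
```

View pics/wrist1.png

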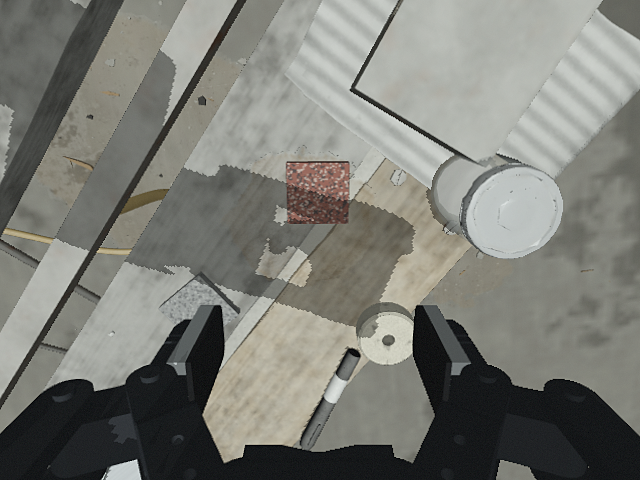

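```bash
python3 - <<'E'
from meas import *
s=dict(np.load('pics/wrist1.npz'));hsv=cv2.cvtColor(s['image'],cv2.COLOR_RGB2HSV)
m=((hsv[...,0]<12)|(hsv[...,0]>165))&(hsv[...,1]>70);m[:140]=0;m[250:]=0;m[:,:270]=0;m[:,370:]=0
r,b,c=rect(s,m,.01,7);print(r,c.min(0),c.max(0))
st=manip.sense();x,y=st['tool_rot'][:2];print(st['tcp_pos'],np.degrees(np.arctan2(2*y*y-1,2*x*y)),st['t'])
E
```

```text
((519.0535888671875, 283.7513122558594), (55.426719665527344, 55.5599365234375), 38.04258346557617) [286 162] [348 223]
[0.51932187 0.28398831 0.25009326] 38.072242385032204 1.4
```

```bash
python3 -m creep '{"claw":[7,7,7,7,7,7,7,7],"dp":[[0,0,4],[0,0,8],[0,0,12],[0,0,16],[0,0,19.5],[0,0,21.5],[0,0,22],[0,0,22]],"roll":[0,0,0,0,0,0,0,0]}'
python3 -c "
from h import *
s=snap('wrist','wrist2.png')"
```

```text
t: 2.2
tcp_pos: [0.5195, 0.284, 0.0298]
tool_rot: [0.438, 0.899, -0.0, -0.001]
force: [-0.9, -0.9, 0.5]
finger_gap: 0.819
```

View pics/wrist2.png

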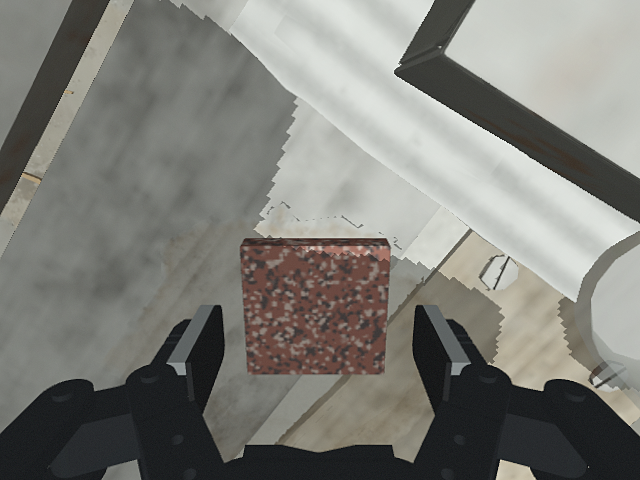

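```bash
python3 -m creep '{"claw":[7,7,7,7],"dp":[[0,0,0.3],[0,0,0.6],[0,0,0.8],[0,0,0.8]],"roll":[0,0,0,0]}'; python3 -m creep '{"claw":[5.4,5.3,5.2,5.0,5.0,5.0,5,5],"dp":[[0,0,0],[0,0,0],[0,0,0],[0,0,0],[0,0,0],[0,0,0],[0,0,0],[0,0,0]],"roll":[0,0,0,0,0,0,0,0]}' 30
```

```text
t: 2.65
tcp_pos: [0.5205, 0.2832, 0.0226]
tool_rot: [0.439, 0.899, 0.0, 0.0]
force: [-0.1, 0.3, -0.2]
finger_gap: 0.818
t: 3.45
tcp_pos: [0.5204, 0.2831, 0.0229]
tool_rot: [0.438, 0.899, -0.0, 0.0]
force: [-0.7, -0.3, 4.6]
finger_gap: 0.636
```

```bash
python3 -m creep '{"claw":[5,5,5,5,5],"dp":[[0,0,-0.5],[0,0,-3],[0,0,-6],[0,0,-9],[0,0,-9]],"roll":[0,0,0,0,0]}' 40
python3 - <<'E'
from h import *
s=snap('wrist','wrist3.png');snap('top','top3.png')
print(manip.sense()['finger_gap'])
E
```

```text
t: 3.95
tcp_pos: [0.5231, 0.2843, 0.1161]
tool_rot: [0.438, 0.899, 0.003, 0.003]
force: [-0.7, -0.1, -1.2]
finger_gap: 0.629
0.6253010153202493
```

View pics/wrist3.png

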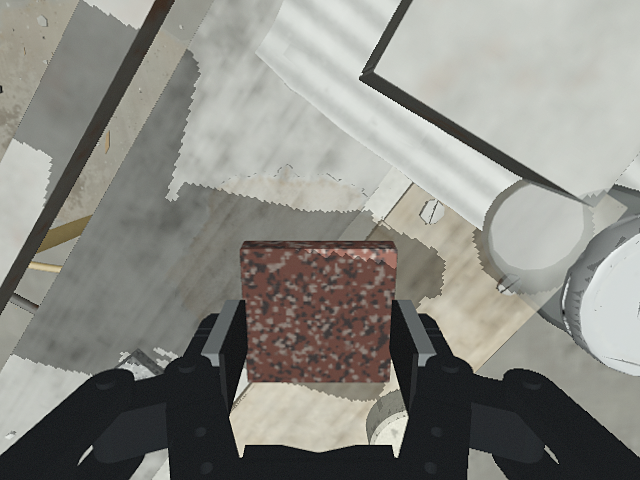

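```bash
python3 -m creep '{"claw":[5,5,5,5,5,5,5,5,5,5,5,5],"dp":[[-2,-1.2,0],[-5.2,-3,0],[-8.7,-5,0],[-12.2,-7,0],[-15.7,-9,0],[-19.2,-11,0],[-22.7,-13,0],[-26.2,-15,0],[-29.2,-16.7,0],[-31.2,-17.8,0],[-31.8,-18.2,0],[-31.8,-18.2,0]],"roll":[0.05,0.13,0.21,0.29,0.38,0.47,0.56,0.65,0.74,0.81,0.837,0.837]}'
python3 - <<'E'
from h import *
s=snap('wrist','wrist4.png');s=snap('top','top4.png')
cv2.imwrite('pics/top4c.png',cv2.resize(s['image'][150:330,130:490],None,fx=2.2,fy=2.2)[:,:,::-1])
st=manip.sense();x,y=st['tool_rot'][:2];print(st['tcp_pos'],np.degrees(np.arctan2(2*y*y-1,2*x*y)),st['finger_gap'],st['force'])
E
```

```text
t: 5.25
tcp_pos: [0.5718, -0.0798, 0.1109]
tool_rot: [0.766, 0.642, -0.001, -0.001]
force: [-0.2, 0.3, -1.4]
finger_gap: 0.631
[ 0.5715343  -0.0780685   0.11136258] -9.891631316116372 0.6301374254092799 [ 0.1625665   0.19481913 -1.02068891]
```

View pics/wrist4.png

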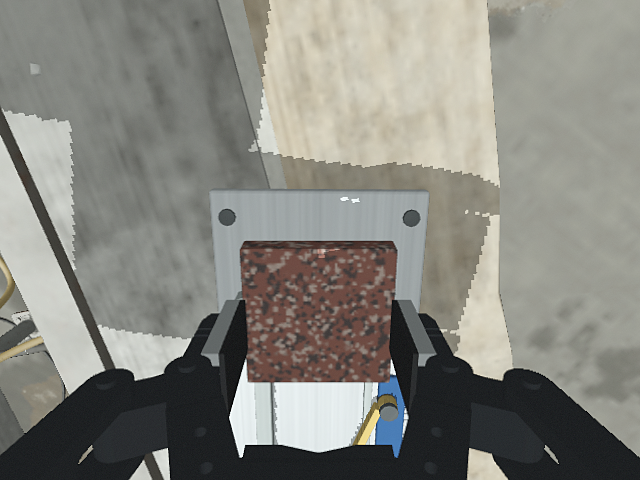

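View pics/top4c.png

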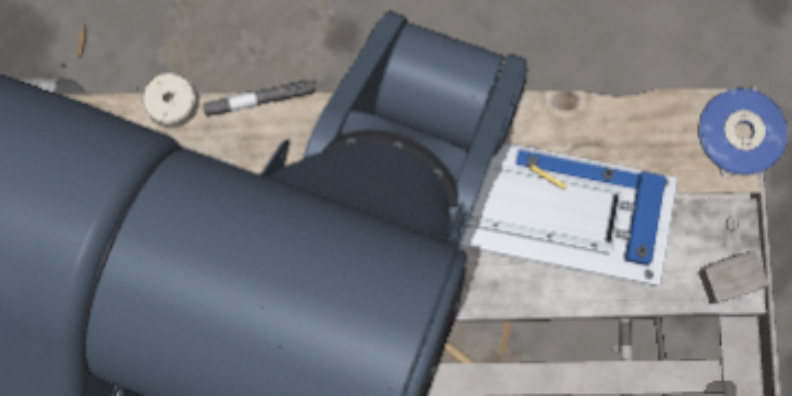

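```bash
python3 - <<'E'
from h import *
s=dict(np.load('pics/wrist4.npz'))
P=ray(s,[[211,190],[428,191],[227,217],[411,218]],.008)[:,:2]*1000;print(P,P[:2].mean(0),P[2:].mean(0))
for a,b in [(0,1),(2,3)]: d=P[b]-P[a];print(np.linalg.norm(d),np.degrees(np.arctan2(d[1],d[0])))
u=np.array([np.cos(np.radians(-99.93)),np.sin(np.radians(-99.93))])
print('center', P[:2].mean(0)+150*u)
c=P[:2].mean(0); v=np.array([-u[1],u[0]]); t=manip.sense()['tcp_pos'][:2]*1000; print('tcp in jig',(t-c)@u-150,(t-c)@v)
T=ray(s,[[241,248],[395,248],[246,381],[391,381]],.111-.0227+.01)[:,:2]*1000; 
print('tile',[((p-c)@u-150,(p-c)@v) for p in T])
E
```

```text
[[519.4361364  -37.92383316]
 [638.26806848 -59.50690968]
 [524.41447673 -54.61041271]
 [627.34437999 -73.38460755]] [578.85210244 -48.71537142] [575.87942836 -63.99751013]
120.77606250312097 -10.294237684023607
104.62808120699707 -10.336993887397146
center [ 552.98537063 -196.46824681]
tcp in jig -119.82468933808101 -2.146382329351656
tile [(np.float64(-148.31838027357716), np.float64(-27.54362028264623)), (np.float64(-148.25164091183296), np.float64(26.452611992970894)), (np.float64(-93.20332762927836), np.float64(-28.779661700006898)), (np.float64(-93.19941884357652), np.float64(27.817131623916268))]
```

```bash
python3 -m creep '{"claw":[5,5,5,5,5,5,5],"dp":[[-0.1,0,1.5],[-0.25,0,4],[-0.25,0,6],[-0.25,0,7],[-0.25,0,7.5],[-0.25,0,7.6],[-0.25,0,7.6]],"roll":[0.004,0.004,0.004,0.004,0.004,0.004,0.004]}'
python3 -m creep '{"claw":[5,5,5,5],"dp":[[0,0,0.1],[0,0,0.2],[0,0,0.3],[0,0,0.3]],"roll":[0,0,0,0]}'
```

```text
t: 6.05
tcp_pos: [0.5727, -0.0816, 0.0368]
tool_rot: [0.767, 0.642, 0.0, 0.0]
force: [0.1, 0.0, -0.7]
finger_gap: 0.625
t: 6.45
tcp_pos: [0.5723, -0.082, 0.0334]
tool_rot: [0.767, 0.641, 0.0, 0.0]
force: [0.0, -0.7, -1.8]
finger_gap: 0.628
```

```bash
python3 -m creep '{"claw":[5,5,5,5],"dp":[[0,0,0.1],[0,0,0.2],[0,0,0.25],[0,0,0.25]],"roll":[0,0,0,0]}'
```

```text
t: 6.85
tcp_pos: [0.5723, -0.0819, 0.0311]
tool_rot: [0.767, 0.641, -0.0, 0.0]
force: [-0.6, -0.3, 2.3]
finger_gap: 0.624
```

```bash
python3 -m creep '{"claw":[5.6,6,6.5,7,7],"dp":[[0,0,0],[0,0,0],[0,0,0],[0,0,0],[0,0,0]],"roll":[0,0,0,0,0]}'
python3 -m creep '{"claw":[7,7,7,7,7,7],"dp":[[0,0,-1],[0,0,-3],[0,0,-6],[0,0,-8],[0,0,-8],[0,0,-8]],"roll":[0,0,0,0,0,0]}'
python3 - <<'E'
from h import *
s=snap('wrist','wrist5.png');st=manip.sense();print(st['tcp_pos'])
E
```

```text
t: 7.35
tcp_pos: [0.5722, -0.0819, 0.0307]
tool_rot: [0.767, 0.641, -0.0, -0.0]
force: [0.3, 0.7, -0.4]
finger_gap: 0.82
t: 7.95
tcp_pos: [0.5723, -0.0819, 0.1114]
tool_rot: [0.767, 0.641, 0.0, 0.001]
force: [0.1, 0.4, -0.8]
finger_gap: 0.817
[ 0.57173037 -0.08170008  0.11055286]
```

View pics/wrist5.png

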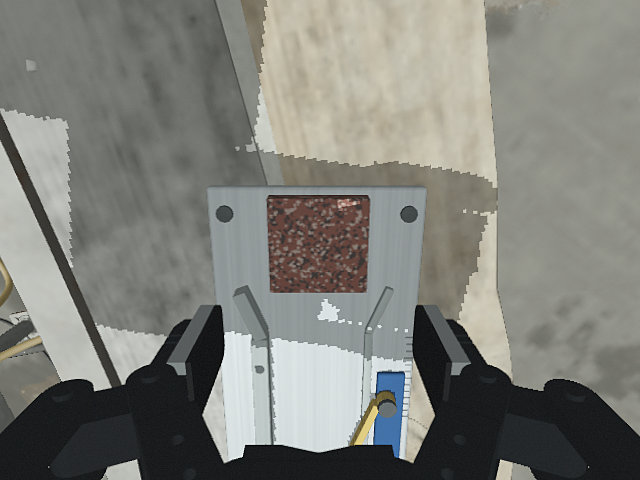

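```bash
cat > jig.py <<'E'
from h import *
a=np.radians(-100.1);U=np.array([np.cos(a),np.sin(a)]);V=np.array([-U[1],U[0]]);C=np.array([552.8,-196.3])
def J(p): d=np.array(p[:2])*1000-C; return np.round([d@U,d@V],1)
def yaw(st):
    x,y=st['tool_rot'][:2]; return np.degrees(np.arctan2(2*y*y-1,2*x*y))
E
python3 - <<'E'
from jig import *
from meas import rect
s=dict(np.load('pics/wrist5.npz'))
P=ray(s,[[207,186],[425,187]],.008); print(P.mean(0),J(P[0]/1),J(P[1]/1),J(P.mean(0)))
hsv=cv2.cvtColor(s['image'],cv2.COLOR_RGB2HSV)
m=((hsv[...,0]<12)|(hsv[...,0]>165))&(hsv[...,1]>50);m[:180]=0;m[310:]=0;m[:,:250]=0;m[:,390:]=0
r,b,c=rect(s,m,.018,7);print(r,J(np.array(r[0])/1000),J(manip.sense()['tcp_pos']),yaw(manip.sense()))
E
```

```text
[ 0.57840033 -0.04846997  0.008     ] [-150.4  -61.3] [-149.6   59.9] [-150.    -0.7]
((573.8338623046875, -79.32147216796875), (57.199947357177734, 55.253135681152344), 79.78605651855469) [-118.9    0.2] [-116.1   -1.5] -10.195477344890023
```

```bash
python3 -m creep '{"claw":[5,3,1,0,0,0,0,0,0,0],"dp":[[1.5,0,0],[3,0,0],[4.5,0,0],[6,0,0],[6,0,2],[6,0,4],[6,0,6],[6,0,7.5],[6,0,8],[6,0,8]],"roll":[0,0,0,0,0,0,0,0,0,0]}'
python3 - <<'E'
from jig import *
s=snap('wrist','wrist6.png');st=manip.sense();print(J(st['tcp_pos']),yaw(st),st['finger_gap'],st['force'],st['tcp_pos'])
E
```

```text
t: 9.0
tcp_pos: [0.5825, -0.0223, 0.03]
tool_rot: [0.767, 0.642, -0.0, -0.001]
force: [-0.1, -0.1, 0.2]
finger_gap: -0.001
[-176.4   -0.7] -10.181511206082114 0.0028121955383043646 [ 0.5695087  -0.22287638 -0.5129825 ] [ 0.58302993 -0.02253274  0.03078657]
```

View pics/wrist6.png

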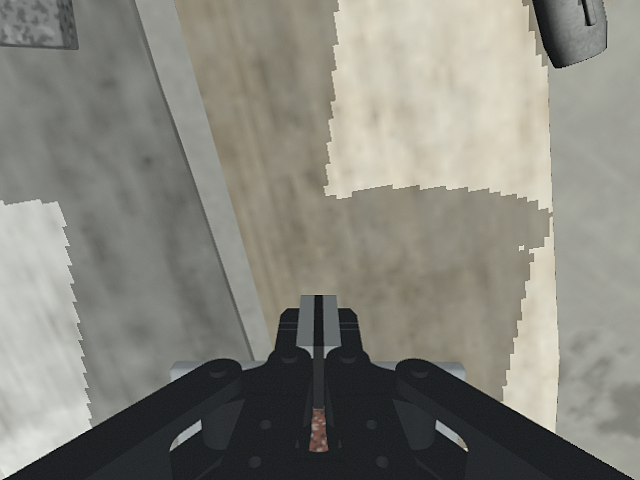

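```bash
python3 -m creep '{"claw":[0,0,0,0,0,0,0,0,0,0,0,0],"dp":[[-0.5,0,0],[-1.2,0,0],[-2,0,0],[-2.8,0,0],[-3.6,0,0],[-4.4,0,0],[-5.2,0,0],[-6,0,0],[-6.8,0,0],[-7.6,0,0],[-8,0,0],[-8,0,0]],"roll":[0,0,0,0,0,0,0,0,0,0,0,0]}'
cat > st.py <<'E'
from jig import *
st=manip.sense();print(st['t'],J(st['tcp_pos']),round(yaw(st),2),'F jig',np.round([st['force'][:2]@U,st['force'][:2]@V,st['force'][2]],2),np.round(st['ft_torque'],2),round(st['tcp_pos'][2],4))
E
python3 st.py; python3 - <<'E'
from h import *
snap('wrist','wrist7.png');s=snap('top','top7.png');s2=snap('scene','scene7.png')
cv2.imwrite('pics/scene7c.png',cv2.resize(s2['image'][220:350,240:460],None,fx=3,fy=3,interpolation=cv2.INTER_CUBIC)[:,:,::-1])
E
```

```text
t: 10.25
tcp_pos: [0.5686, -0.1024, 0.0307]
tool_rot: [0.767, 0.641, -0.0, 0.0]
force: [0.6, 0.4, -0.4]
finger_gap: -0.001
10.25 [-95.2  -0.9] -10.24 F jig [-0.47  0.51 -0.42] [-0.01 -0.02 -0.03] 0.0307
```

View pics/scene7c.png

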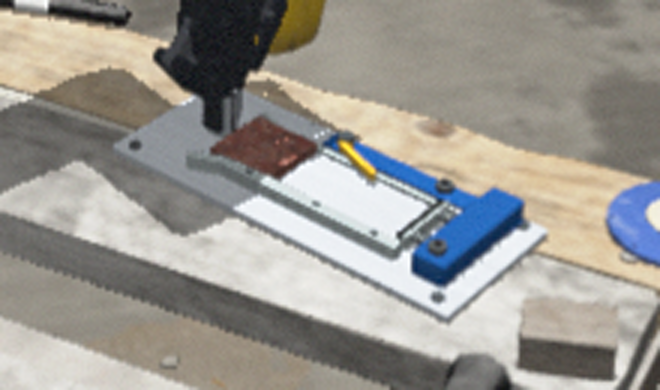

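```bash
python3 - <<'E'
from jig import *
s=dict(np.load('pics/top0.npz'))
for uv in [(611,128),(607,170),(565,122),(530,96)]:
    p=np.array(uv)/2.2+[130,180];print(uv,J(ray(s,p,.0205)[0]))
E
python3 -m creep '{"claw":[0,0,0,0,0,0,0,0,0],"dp":[[-0.4,0,0],[-0.8,0,0],[-1.2,0,0],[-1.6,0,0],[-2,0,0],[-2.4,0,0],[-2.8,0,0],[-3,0,0],[-3,0,0]],"roll":[0,0,0,0,0,0,0,0,0]}'; python3 st.py
```

```text
(611, 128) [78.2 23.8]
(607, 170) [ 81.5 -22.8]
(565, 122) [27.6 20.4]
(530, 96) [-15.2  41.4]
t: 11.3
tcp_pos: [0.5634, -0.1315, 0.0309]
tool_rot: [0.767, 0.641, 0.0, 0.0]
force: [0.5, -0.3, -0.4]
finger_gap: 0.001
11.3 [-65.6  -0.9] -10.22 F jig [ 0.21  0.52 -0.37] [-0.02 -0.03 -0.01] 0.0309
```

```bash
python3 -m creep '{"claw":[0,0,0,0,0,0,0,0,0],"dp":[[-0.3,0,0],[-0.6,0,0],[-0.9,0,0],[-1.2,0,0],[-1.5,0,0],[-1.8,0,0],[-2,0,0],[-2,0,0],[-2,0,0]],"roll":[0,0,0,0,0,0,0,0,0]}'; python3 st.py
python3 -m creep '{"claw":[0,0,0,0,0,0,0,0,0],"dp":[[-0.3,0,0],[-0.6,0,0],[-0.9,0,0],[-1.2,0,0],[-1.5,0,0],[-1.8,0,0],[-2,0,0],[-2,0,0],[-2,0,0]],"roll":[0,0,0,0,0,0,0,0,0]}'; python3 st.py
```

```text
t: 12.2
tcp_pos: [0.5598, -0.1511, 0.0308]
tool_rot: [0.767, 0.642, -0.0, 0.0]
force: [-1.0, 2.6, 1.7]
finger_gap: -0.001
12.2 [-45.7  -1. ] -10.19 F jig [-2.34 -1.46  1.65] [0.35 0.11 0.07] 0.0308
t: 13.1
tcp_pos: [0.5564, -0.171, 0.0308]
tool_rot: [0.767, 0.642, -0.0, 0.0]
force: [0.5, 0.3, -0.3]
finger_gap: -0.0
13.1 [-25.5  -0.9] -10.19 F jig [-0.42  0.47 -0.3 ] [0.15 0.1  0.04] 0.0308
```

```bash
python3 - <<'E'
from h import *
s=snap('top','top8.png');s2=snap('scene','scene8.png');snap('wrist','wrist8.png')
a=cv2.resize(s2['image'][230:340,260:440],None,fx=4,fy=4,interpolation=cv2.INTER_CUBIC)[:,:,::-1]
cv2.imwrite('pics/scene8c.png',a)
E
```

```text
(no output)
```

View pics/scene8c.png

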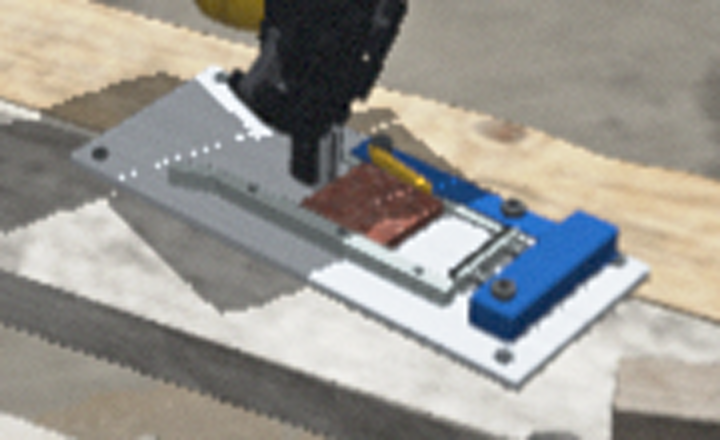

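```bash
python3 -m creep '{"claw":[0,0,0,0,0,0,0,0,0],"dp":[[-0.3,0,0],[-0.6,0,0],[-0.9,0,0],[-1.2,0,0],[-1.5,0,0],[-1.8,0,0],[-2,0,0],[-2,0,0],[-2,0,0]],"roll":[0,0,0,0,0,0,0,0,0]}'; python3 st.py
python3 -m creep '{"claw":[0,0,0,0,0,0,0],"dp":[[-0.2,0,0],[-0.4,0,0],[-0.6,0,0],[-0.8,0,0],[-1,0,0],[-1,0,0],[-1,0,0]],"roll":[0,0,0,0,0,0,0]}'; python3 st.py
```

```text
t: 14.15
tcp_pos: [0.5535, -0.191, 0.0309]
tool_rot: [0.767, 0.641, 0.0, 0.001]
force: [0.4, -0.0, 0.1]
finger_gap: 0.0
14.15 [-5.3 -0.2] -10.2 F jig [-0.06  0.36  0.13] [ 0.08  0.01 -0.03] 0.0309
t: 14.85
tcp_pos: [0.5514, -0.2005, 0.0309]
tool_rot: [0.767, 0.641, 0.0, 0.001]
force: [1.7, 1.2, -1.3]
finger_gap: -0.0
14.85 [ 4.4 -0.6] -10.2 F jig [-1.51  1.46 -1.27] [ 0.3  -0.33  0.02] 0.0309
```

Near the bumper now; small steps.

```bash
for i in 1 ; do python3 -m creep '{"claw":[0,0,0,0,0],"dp":[[-0.1,0,0],[-0.2,0,0],[-0.3,0,0],[-0.4,0,0],[-0.4,0,0]],"roll":[0,0,0,0,0]}' >/dev/null; python3 st.py;  python3 -m creep '{"claw":[0,0,0,0,0],"dp":[[-0.1,0,0],[-0.2,0,0],[-0.3,0,0],[-0.3,0,0],[-0.3,0,0]],"roll":[0,0,0,0,0]}'>/dev/null; python3 st.py; done
```

```text
15.35 [ 7.9 -0.7] -10.21 F jig [-3.94  2.95  0.32] [ 0.53 -0.57  0.05] 0.0309
15.85 [10.9 -0.7] -10.2 F jig [-4.13  2.78  0.58] [ 0.56 -0.65  0.08] 0.0309
```

```bash
python3 -m creep '{"claw":[0,0,0,0],"dp":[[-0.1,0,0],[-0.2,0,0],[-0.2,0,0],[-0.2,0,0]],"roll":[0,0,0,0]}' >/dev/null; python3 st.py;  python3 -m creep '{"claw":[0,0,0,0],"dp":[[-0.1,0,0],[-0.2,0,0],[-0.2,0,0],[-0.2,0,0]],"roll":[0,0,0,0]}'>/dev/null; python3 st.py
```

```text
16.25 [12.9 -0.7] -10.2 F jig [-4.99  3.07  0.7 ] [ 0.57 -0.62  0.02] 0.0309
16.65 [14.9 -0.8] -10.2 F jig [-4.83  2.69  0.52] [ 0.63 -0.65  0.07] 0.0309
```

```bash
python3 -m creep '{"claw":[0,0,0,0],"dp":[[-0.1,0,0],[-0.2,0,0],[-0.2,0,0],[-0.2,0,0]],"roll":[0,0,0,0]}' >/dev/null; python3 st.py;  python3 -m creep '{"claw":[0,0,0,0],"dp":[[-0.1,0,0],[-0.1,0,0],[-0.1,0,0],[-0.1,0,0]],"roll":[0,0,0,0]}'>/dev/null; python3 st.py
```

```text
17.05 [15.6 -0.8] -10.24 F jig [-7.99  4.36  1.21] [ 1.2  -0.88  0.02] 0.0309
17.45 [16.2 -0.8] -10.25 F jig [-8.7   4.15  1.36] [ 1.46 -0.98  0.04] 0.0309
```

```bash
for i in 1; do python3 -m creep '{"claw":[0,0,0,0],"dp":[[-0.1,0,0],[-0.2,0,0],[-0.2,0,0],[-0.2,0,0]],"roll":[0,0,0,0]}'>/dev/null; python3 st.py; python3 -m creep '{"claw":[0,0,0,0],"dp":[[-0.1,0,0],[-0.1,0,0],[-0.1,0,0],[-0.1,0,0]],"roll":[0,0,0,0]}'>/dev/null; python3 st.py; done
```

```text
17.85 [17.7 -0.8] -10.26 F jig [-11.96   4.62   2.11] [ 1.71 -1.12  0.05] 0.0309
18.25 [18.5 -0.8] -10.27 F jig [-12.54   4.01   1.51] [ 1.86 -1.16  0.04] 0.0309
```

```bash
for i in 1; do python3 -m creep '{"claw":[0,0,0],"dp":[[-0.1,0,0],[-0.1,0,0],[-0.1,0,0]],"roll":[0,0,0]}'>/dev/null; python3 st.py; python3 -m creep '{"claw":[0,0,0],"dp":[[-0.1,0,0],[-0.1,0,0],[-0.1,0,0]],"roll":[0,0,0]}'>/dev/null; python3 st.py; done
```

```text
18.55 [19.4 -0.8] -10.27 F jig [-12.23   4.5    1.61] [ 1.79 -1.16  0.04] 0.0309
18.85 [20.2 -0.8] -10.27 F jig [-12.44   4.32   1.54] [ 1.9  -1.25  0.06] 0.0309
```

```bash
for i in 1; do python3 -m creep '{"claw":[0,0,0],"dp":[[-0.1,0,0],[-0.1,0,0],[-0.1,0,0]],"roll":[0,0,0]}'>/dev/null; python3 st.py; python3 -m creep '{"claw":[0,0,0],"dp":[[-0.1,0,0],[-0.1,0,0],[-0.1,0,0]],"roll":[0,0,0]}'>/dev/null; python3 st.py; done
python3 - <<'E'
from h import *
s2=snap('scene','scene9.png')
cv2.imwrite('pics/scene9c.png',cv2.resize(s2['image'][230:340,260:440],None,fx=4,fy=4,interpolation=cv2.INTER_CUBIC)[:,:,::-1])
E
```

```text
19.15 [20.9 -0.9] -10.29 F jig [-13.76   5.42   1.  ] [ 2.06 -1.3   0.09] 0.0309
19.45 [21.5 -0.8] -10.29 F jig [-14.51   5.39   3.13] [ 2.23 -1.41 -0.02] 0.0309
```

View pics/scene9c.png

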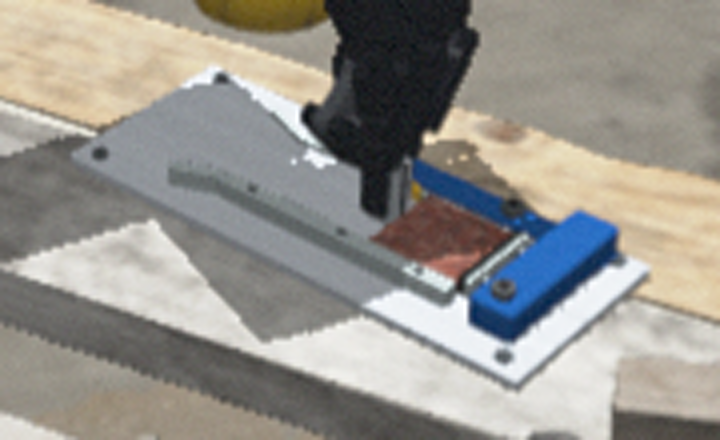

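```bash
python3 -m creep '{"claw":[0,0,0,0],"dp":[[-0.1,0,0],[-0.1,0,0],[-0.1,0,0],[-0.1,0,0]],"roll":[0,0,0,0]}'>/dev/null; python3 st.py; python3 -m creep '{"claw":[0,0,0],"dp":[[-0.05,0,0],[-0.05,0,0],[-0.05,0,0]],"roll":[0,0,0]}'>/dev/null; python3 st.py;
```

```text
19.9 [22.2 -0.9] -10.3 F jig [-15.23   5.92   1.52] [ 2.41 -1.44  0.11] 0.0309
20.2 [22.4 -0.9] -10.31 F jig [-15.95   5.43   1.94] [ 2.55 -1.49  0.06] 0.0309
```

```bash
python3 -m creep '{"claw":[0,0,0,0,0,0],"dp":[[0.2,0,0],[0.5,0,0],[0.8,0,0],[1.1,0,0],[1.5,0,0],[1.5,0,0]],"roll":[0,0,0,0,0,0]}'>/dev/null; python3 st.py
python3 -m creep '{"claw":[0,0,0,0,0,0,0,0],"dp":[[0.5,0,0],[0.5,0,-2],[0.5,0,-6],[0.5,0,-10],[2,0,-14],[6,0,-14],[10,0,-14],[10,0,-14]],"roll":[0,0,0,0,0,0,0,0]}'
python3 - <<'E'
from h import *
s=snap('scene','scene10.png');w=snap('wrist','wrist10.png')
cv2.imwrite('pics/scene10c.png',cv2.resize(s['image'][230:340,260:440],None,fx=4,fy=4,interpolation=cv2.INTER_CUBIC)[:,:,::-1])
E
```

```text
20.8 [11.4 -1.9] -10.17 F jig [-0.17 -1.21  0.01] [0.   0.08 0.  ] 0.0306
t: 21.6
tcp_pos: [0.5669, -0.1045, 0.1712]
tool_rot: [0.766, 0.643, 0.0, -0.001]
force: [-1.2, 0.3, 0.2]
finger_gap: 0.002
```

View pics/scene10c.png

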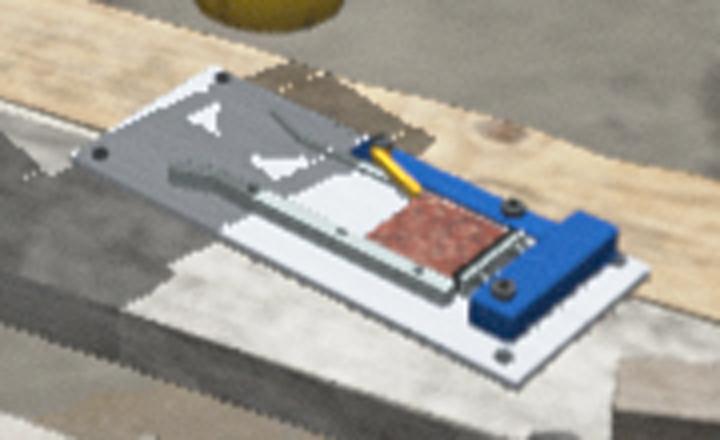

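View pics/wrist10.png

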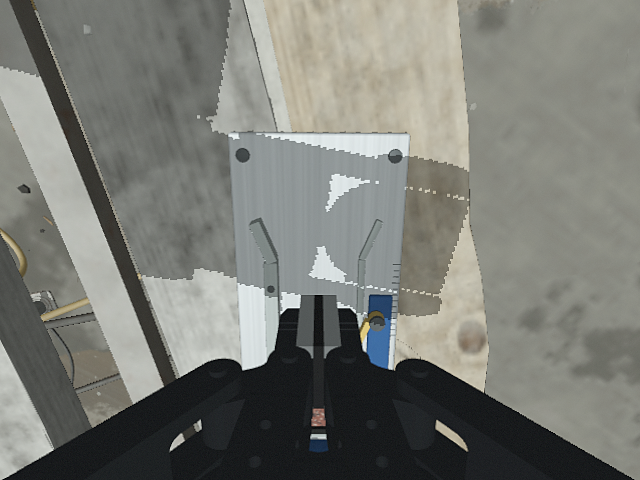

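```bash
python3 -m creep '{"claw":[0,0,0,0,0,0,0,0,0],"dp":[[-1,0,-3],[-4,0,-4],[-8,0,-4],[-12,0,-4],[-16,0,-4],[-19,0,-4],[-20,0,-4],[-20,0,-4],[-20,0,-4]],"roll":[0,0,0,0,0,0,0,0,0]}'
python3 - <<'E'
from h import *
w=snap('wrist','wrist11.png')
E
```

```text
t: 22.6
tcp_pos: [0.5315, -0.3052, 0.2104]
tool_rot: [0.767, 0.641, 0.0, -0.001]
force: [-0.2, 0.1, 0.5]
finger_gap: -0.0
```

View pics/wrist11.png

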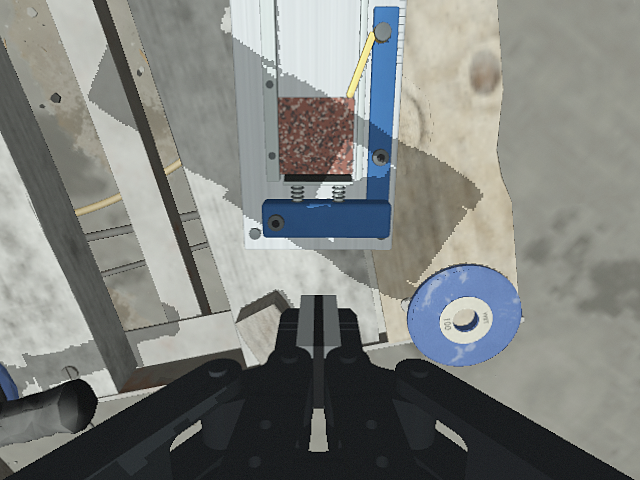

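```bash
python3 - <<'E'
from jig import *
s=dict(np.load('pics/wrist11.npz'))
for n,uv,z in [('nose',(350,97),.021),('tile rear L',(279,98),.018),('rear R',(354,97),.018),('front L',(280,176),.018),('front R',(354,176),.018),('pivot',(376,33),.021)]:print(n,J(ray(s,[uv],z)[0]/1))
cv2.imwrite('pics/w11c.png',cv2.resize(s['image'][10:210,240:420],None,fx=3,fy=3,interpolation=cv2.INTER_CUBIC)[:,:,::-1])
E
```

```text
nose [28.8 22. ]
tile rear L [ 29.4 -29.2]
rear R [28.8 25.1]
front L [ 86.  -30.3]
front R [86.2 26.6]
pivot [-12.3  38.8]
```

View pics/w11c.png

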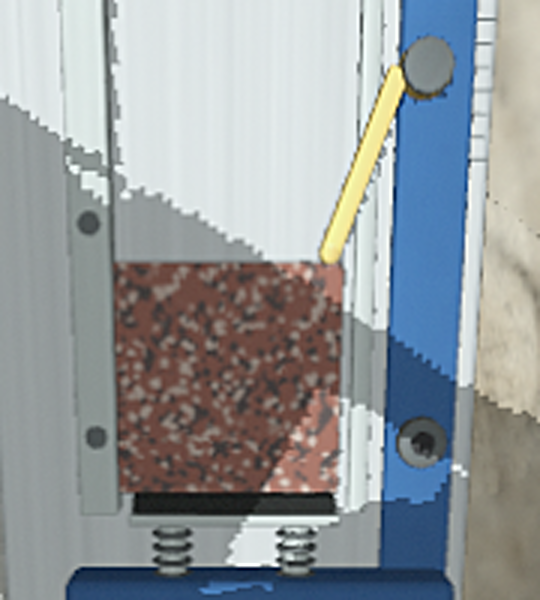

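```bash
python3 -c "
from station import workorder
print(workorder.sign_off())"
```

```text
the job is handed in; nothing more can be done
None
```

The red tile is in the jig, trapped between the pawl and the bumper, and the job is handed in at about 22.7 s of the 54 s allowed.

I laid the tile flat on the apron and pushed it along the channel with the closed fingers. It met the bumper at about 8 N. I went on in 0.5–2 mm steps to a final push of 16 N, with the bumper pressed back about 7 mm of its 15.5 mm. Counting the sideways part, the force on the fingers was about 17 N. Then I backed off, raised the arm and moved it clear.

**Last checks:**
- **Pawl:** the last wrist picture shows its nose on the tile's rear edge, at jig x about 29 mm, y about 22 mm. The tile's right edge is at y about 25–27 mm.
- **Tile and bumper:** the tile came back about 4 mm when I let go and still rests on the bumper. The bumper now sits about 4 mm from where I first touched it, as expected for a latched tile.
- **Disagreements:** I felt no sharp click. The force only stayed level near 12 N for about 2 mm. The fingers also felt a side force of about 5 N during the final push, which I did not explain.
- **Other items:** I did not go near the grey tile, felt wheel or wood block, but I did not measure their positions again at the end.

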